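# Clamp the slide and switch the photometer up one range

### The job

Get the slide photometer ready for its next reading: flip the cam lever on the right-hand deck over and down until it snaps past centre and clamps the slide, and go up one range by pressing the key just to the right of the one that is latched down (right as one sees it facing the keys from the front of the instrument) fully home, so that the old key pops up and only the new one stays down. Use finger pressure only, without forcing anything, and leave everything else on the table where it is.

Things in the scene. Friction and masses are not known exactly. Their poses are not given: they have to be found in the camera images.
- photometer: grey bench instrument, fixed, 340 wide, 173 deep, 190 mm high. Origin on the table under the middle of the key row; x away from its front (the side it is worked from), y to that person's left, z up. At y -95 to 95 mm: key panel and display head. At y -95 to -245 mm: a deck 75 mm high with a glass slide under an aluminium bridge that bears the cam lever. Over 30 N on it or its keys is too much
- key_row (a point): middle of the row of five keys, on the panel's face, 62 mm above the table. Keys 32 mm apart along photometer y. The panel slopes up away from the front at 42 degrees to level. Interlock: a key pushed past its catch, almost to the stop, stays down, and on its way throws out the key that was down
- head_edge (a point): middle of the lower front edge of the display head, which overhangs the keys: its front face is 190 mm wide, upright, 7 mm to -x of the row's middle and 4 mm to +x of the middle of the keys' tops, from 122 to 178 mm above the table, its top at 190 mm. A hand held straight above the keys strikes it; one leaning back with the push direction clears it
- place_a: fixed place of key_a in the row. Origin: centre of the top of key_a when it is up (11 mm to -x of the row's middle, 75 mm above the table); axes parallel to the photometer's. Push direction of the key: (0.669, 0, -0.743) in this frame, 42 degrees off straight down
- place_b: fixed place of key_b in the row. Origin: centre of the top of key_b when it is up (11 mm to -x of the row's middle, 75 mm above the table); axes parallel to the photometer's. Push direction of the key: (0.669, 0, -0.743) in this frame, 42 degrees off straight down
- place_c: fixed place of key_c in the row. Origin: centre of the top of key_c when it is up (11 mm to -x of the row's middle, 75 mm above the table); axes parallel to the photometer's. Push direction of the key: (0.669, 0, -0.743) in this frame, 42 degrees off straight down
- place_d: fixed place of key_d in the row. Origin: centre of the top of key_d when it is up (11 mm to -x of the row's middle, 75 mm above the table); axes parallel to the photometer's. Push direction of the key: (0.669, 0, -0.743) in this frame, 42 degrees off straight down
- place_e: fixed place of key_e in the row. Origin: centre of the top of key_e when it is up (11 mm to -x of the row's middle, 75 mm above the table); axes parallel to the photometer's. Push direction of the key: (0.669, 0, -0.743) in this frame, 42 degrees off straight down
- key_a (a joint): one of five alike keys (letters do not tell the order in the row): white cap, 24 mm up the slope, 21 mm along the row. Value: how far it is pushed in, m, along the push direction of its place: 0 up (top 17 mm out from the panel), 0.0095 latched, 0.012 rigid stop. Passing the catch takes about 6 N, holding it at the stop about 3 N. Pushed half way it only comes back up
- key_b (a joint): one of five alike keys (letters do not tell the order in the row): white cap, 24 mm up the slope, 21 mm along the row. Value: how far it is pushed in, m, along the push direction of its place: 0 up (top 17 mm out from the panel), 0.0095 latched, 0.012 rigid stop. Passing the catch takes about 6 N, holding it at the stop about 3 N. Pushed half way it only comes back up
- key_c (a joint): one of five alike keys (letters do not tell the order in the row): white cap, 24 mm up the slope, 21 mm along the row. Value: how far it is pushed in, m, along the push direction of its place: 0 up (top 17 mm out from the panel), 0.0095 latched, 0.012 rigid stop. Passing the catch takes about 6 N, holding it at the stop about 3 N. Pushed half way it only comes back up
- key_d (a joint): one of five alike keys (letters do not tell the order in the row): white cap, 24 mm up the slope, 21 mm along the row. Value: how far it is pushed in, m, along the push direction of its place: 0 up (top 17 mm out from the panel), 0.0095 latched, 0.012 rigid stop. Passing the catch takes about 6 N, holding it at the stop about 3 N. Pushed half way it only comes back up
- key_e (a joint): one of five alike keys (letters do not tell the order in the row): white cap, 24 mm up the slope, 21 mm along the row. Value: how far it is pushed in, m, along the push direction of its place: 0 up (top 17 mm out from the panel), 0.0095 latched, 0.012 rigid stop. Passing the catch takes about 6 N, holding it at the stop about 3 N. Pushed half way it only comes back up
- cam_lever (a joint): cam lever: steel bar with a black grip 34 long, 20 wide, 13 mm thick, its end 84 mm from the pivot. Angle in rad about photometer +y: 0 = open, upright, leaning 0.2 towards the front; it turns to the rear and down. Resistance rises to about 8 N at the grip (at 0.7 rad); past centre (1.4) it snaps by itself to 1.7 = clamped, nearly level. Let go earlier it springs back
- lever_pivot (a point): the lever's pivot, 136 mm above the table, fixed to the photometer, 25 mm to its +x and 175 mm to its -y; the lever turns about the photometer's y axis through it
- lever_grip (a point): middle of the lever's black grip, 67 mm from the pivot; moves with the lever
- petri_dish: clear petri dish, 86 mm across, 16 mm high, on the table in front of the key panel; bystander, origin under its centre
- forceps: steel forceps 120 mm long, 8 mm high, lying in front of the photometer; bystander, origin under its middle
- slide_box: closed slide box 100 x 84 x 35 mm, behind the photometer; bystander, origin under its centre
- amber_bottle: amber bottle, 52 mm across, 105 mm high, behind the photometer; bystander, origin under its centre
- dropper_bottle: small amber bottle, 32 mm across, 70 mm high, in front of the deck; bystander, origin under its centre
- beaker: glass beaker, 58 mm across, 80 mm high, at the left front; bystander, origin under its centre
- tube_rack: black rack with glass test tubes, 62 x 150 mm, 131 mm high, behind the display head; bystander, origin under its centre

How it is judged:
By the outcome, as a careful person would: the job done as asked, in the order asked, and still so for the second after the job is handed in, with the robot touching nothing.
It also fails if it takes over 42 s, if anything falls off the work surface, if the arm or the gripper's body presses on something with over 40 N, if the wrist force passes 120 N, or if a joint passes its speed limit or range.

### The arm

A 6-joint arm with a two-finger parallel gripper is mounted at the origin on the work surface. World frame = base frame: x ahead of the robot, y to its left, z up, the work surface at z = 0. Lengths are in m, angles in rad, forces in N, time in s.
With the tool pointing down it reaches from about 0.35 to 0.875 m from the base axis. Payload 4.2 kg.
Tool frame: the origin (TCP) lies midway between the tips of the shut fingers; the grasp point (between the pads) lies 19 mm behind it (robot.pinch_z is the distance from the TCP to the grasp point, in m); z points along the fingers, y is the line along which they close (so a half turn about z gives the same grasp; the last joint's range is limited). The gripper opens to 87 mm and grips with 3 to 60 N. Pads are 19 mm wide; open, the fingers measure 117 mm over their backs; the gripper's body (75 mm by 190 mm) begins 51 mm behind the grasp point.
Start: joints at [-0.95, 0.385, 0.008, 0, -1.194, -0.259], TCP at [0.221, -0.585, 0.223] pointing down, gripper open.
Joint ranges: [-3.14, 3.14], [-1.21, 2.06], [-1.07, 1.41], [-3.16, 2.05], [-2.99, -0.16], [-3.1, 3.1]. Speed limits (rad/s): [2.79, 2.79, 3.14, 3.14, 3.14, 3.14].

### API

Orientations are given as a unit quaternion [w, x, y, z].
In Python, from cell import status, read_camera, robot, nets gives the robot as it stands.
- The arm moves only by the tool arm_command, never from a script. Its argument "rows" is a list of rows, each an object of numbers: "x", "y", "z": the shift along the tool's x, y, z in mm; "turn": the turn about the tool's z in rad. A call has 1 to 5 rows; each row shifts and turns the commanded pose from where the row before left it, along the tool's axes as they then stand; what a row does not reach is not made up. A row lasts 1/8 s, in which the tool goes at most 62.5 mm and 10.7 degrees, less where a joint would pass 70% of its speed; a pose out of reach is approached as far as the arm can. A call is refused whole if a number of a shift passes 62.5 or a number of a turn 0.188, either way. A call with a gripper value outside its range is refused whole. "gripper" is the opening, from 0 (shut) to 1 (fully open), set as the call begins (left out, the last holds). The fingers move at their own pace and stop on an object; "squeeze" is the grip in N (left out, the last holds). Time passes only in rows, so rows that do not move let the fingers close. It gives the time, the measured TCP pose, the force, the opening and the grip force at its end, in the units of the state.
- status.state(): the state, without advancing time (a new reading comes with each control period).
- read_camera(name): name is "side" or "top" or "wrist"; returns a dict with "color" (420x560x3 uint8, red, green, blue), "intrinsics" (3x3 intrinsics, pixels), "rvec" (rotation vector, rad) and "tvec" (3), from world to camera coordinates, as OpenCV has them; the wrist camera has in their place "hand_eye" (4x4, takes a point from camera to tool coordinates, whose origin is the TCP and whose axes are the flange's). Camera axes: x right, y down, z forward; pixel columns grow to the right and rows downward; lengths in m; the calibration is good to about 2 mm. The wrist camera is an equidistant fisheye: a pixel r from the principal point sees the ray r / f radians off the axis. A picture is of the moment at which its call begins: read the wrist's pose just before it. There is no depth.
- robot.finish_job(): hands the job in; it is judged then, once.
Trained networks look in the newest picture that a camera, given by its name, has taken for a name from the list of things; names that differ only in an ending like _2 or _b are one class to them, and where a whole thing is asked for, a point or a joint stands for the part that bears it (a point fixed in the world has none). Each returns a list of dicts, best first, with "confidence" (0 to 1); they miss things now and then, are a little off and sometimes report something else, mostly with a low value. They report only what shows in the picture. A call takes as long as a camera call.
- nets.search_frame(camera, name): "bbox" ([left, top, right, bottom] in pixels, round what is visible of it).
The state is a dict: "time": time; "q": joint angles; "qd": joint speeds; "effort": joint torques, N m; "position": TCP position; "eef_rot": TCP orientation; "ft_force": force on the tool from outside, world axes, zero at the start; "moment": the same for the moment, N m; "finger_gap": finger opening in m; "finger_force": force on a finger pad.
Only numpy, scipy, OpenCV 4.12 (cv2) and the standard library are available. Lean on these libraries where they do the work, as an engineer would, in place of code of your own. Each camera call takes 0.05 s, during which the arm holds its last target. There are 200 camera calls.

## Working session

There is one attempt and no reset: what is moved stays moved. The work goes in short steps, Python scripts to look and compute and a tool call to move; the robot and the scene stay as the last step left them, time stands still between calls to the robot, and variables do not carry over. Pictures are saved under pics/ and viewed, at most 10 in all, crops included, and the job is handed in when it is done.

Besides the shell and the picture viewer there is one more tool, called after "Request:" in YAML: its name, and indented under it one key for each argument. arm_command: Moves the arm, as the interface text tells. Its arguments: {"type":"object","properties":{"rows":{"type":"array","items":{"type":"object","properties":{"x":{"type":"number"},"y":{"type":"number"},"z":{"type":"number"},"turn":{"type":"number"}}}},"gripper":{"type":"number"},"squeeze":{"type":"number"}},"required":["rows"]}

```bash
mkdir -p pics; ls; python3 - <<'E'
from cell import status, read_camera, robot, nets
import cv2
s=status.state(); print(s['time'],s['position'],s['eef_rot'])
for c in ['side','top']:
    r=read_camera(c); cv2.imwrite(f'pics/{c}0.png',r['color'][:,:,::-1])
    print(c,r['intrinsics'],r['rvec'],r['tvec'])
    for n in ['photometer','key_a','cam_lever','lever_grip','petri_dish','dropper_bottle','beaker','tube_rack','amber_bottle']:
        print(n,[(d['bbox'],round(d['confidence'],2)) for d in nets.search_frame(c,n)][:6])
E
```

```text
pics
0.0 [ 0.22099712 -0.58394739  0.22147178] [-2.52980152e-04 -1.79818205e-01  9.83699244e-01  1.07033059e-03]
side [[503.5670278    0.         264.55152496]
 [  0.         503.5670278  210.93960908]
 [  0.           0.           1.        ]] [ 0.19907733 -2.77498034  1.26732607] [0.59471485 0.15376315 0.95501505]
photometer [([211.6, 138.2, 394.3, 304.2], 0.89)]
key_a [([246.7, 227.3, 263.0, 238.1], 0.69), ([218.3, 219.7, 234.8, 230.7], 0.54), ([235.0, 222.2, 244.1, 239.0], 0.51)]
cam_lever [([339.4, 196.4, 350.9, 227.9], 0.9)]
lever_grip [([341.9, 192.5, 351.6, 229.1], 0.67), ([211.8, 138.2, 395.1, 306.8], 0.48)]
petri_dish [([208.1, 279.5, 249.2, 317.7], 0.69)]
dropper_bottle [([327.6, 288.4, 347.6, 324.3], 0.74)]
beaker [([169.8, 244.5, 201.4, 293.5], 0.66)]
tube_rack []
amber_bottle [([208.4, 134.9, 395.5, 307.7], 0.44)]
top [[491.74780095   0.         273.72873595]
 [  0.         491.74780095 205.89301215]
 [  0.           0.           1.        ]] [ 2.18120705 -2.16341673  0.16837558] [-0.02209078  0.61426353  0.88733761]
photometer [([210.2, 134.5, 373.3, 351.0], 0.88)]
key_a [([272.0, 163.5, 277.8, 169.6], 0.53), ([256.8, 207.5, 260.9, 216.9], 0.53), ([250.7, 220.9, 256.6, 236.0], 0.48), ([268.2, 178.1, 271.8, 188.8], 0.45)]
cam_lever [([237.9, 292.4, 266.1, 308.0], 0.78)]
lever_grip [([241.6, 290.0, 265.5, 305.6], 0.61), ([211.6, 136.4, 375.1, 350.8], 0.59)]
petri_dish [([183.4, 166.2, 231.2, 206.7], 0.7), ([351.6, 231.1, 380.2, 259.2], 0.36)]
dropper_bottle [([188.1, 285.8, 206.6, 308.0], 0.84), ([255.8, 206.3, 261.9, 218.8], 0.32), ([356.8, 143.4, 418.2, 230.4], 0.2)]
beaker [([208.2, 120.1, 238.1, 155.3], 0.69)]
tube_rack [([356.4, 143.9, 419.9, 229.1], 0.55), ([269.3, 178.2, 269.9, 185.9], 0.46)]
amber_bottle [([350.1, 228.8, 377.2, 258.2], 0.65), ([208.9, 135.2, 376.6, 356.2], 0.53)]
```

```bash
python3 - <<'E'
import cv2
a=cv2.imread('pics/side0.png');b=cv2.imread('pics/top0.png')
cv2.imwrite('pics/s1.png',cv2.resize(a[120:330,150:420],(0,0),fx=2.9,fy=2.9 if 0 else 2.85,interpolation=cv2.INTER_CUBIC)[:600,:800])
cv2.imwrite('pics/t1.png',cv2.resize(b[110:370,170:430],(598,598),interpolation=cv2.INTER_CUBIC))
E
```

```text
(no output)
```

View pics/s1.png

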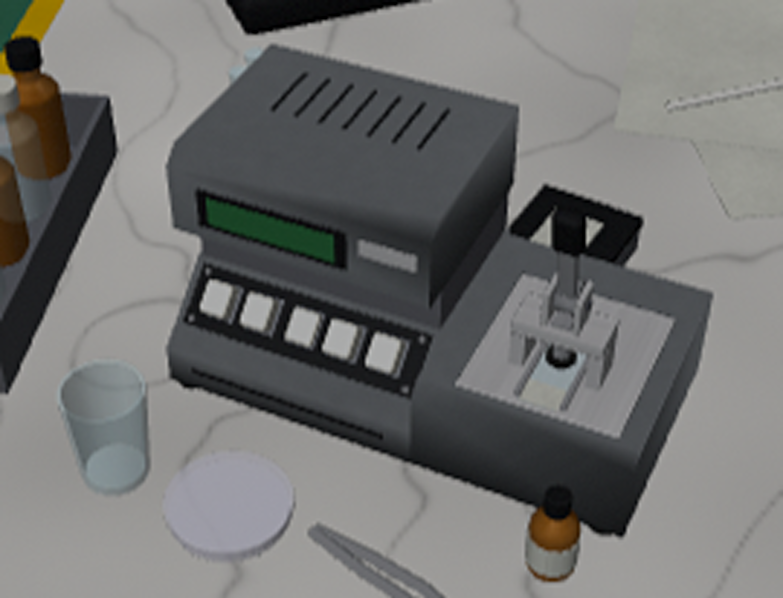

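View pics/t1.png

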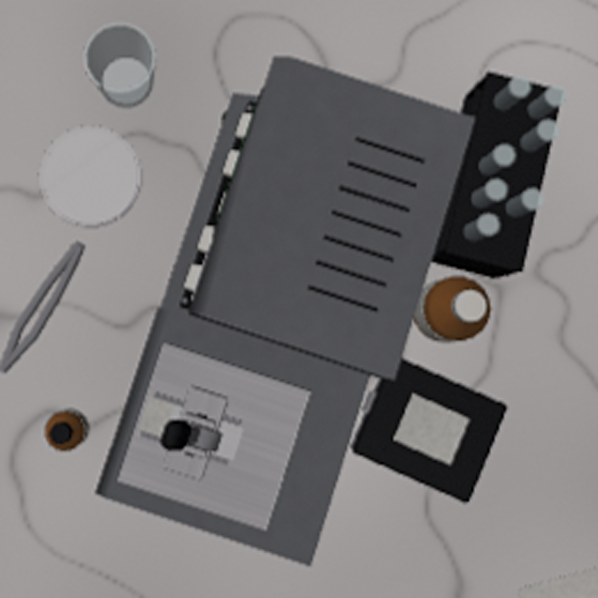

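The side view shows the five keys at crop (217,299), (260,312), (303,327), (343,338), (384,352), with the lever grip upright at (570,230). In the top view, the third key from the left is dark (222,205): it is sunk under the head, so it looks latched. That makes the 4th key the target.

```bash
cat > h.py <<'E'
import numpy as np, cv2
from scipy.spatial.transform import Rotation as R
from scipy.optimize import least_squares
from cell import status, read_camera, robot, nets
K={'side':(np.array([[503.567,0,264.5515],[0,503.567,210.9396],[0,0,1]]),np.array([0.19907733,-2.77498034,1.26732607]),np.array([0.59471485,0.15376315,0.95501505])),
'top':(np.array([[491.7478,0,273.7287],[0,491.7478,205.893],[0,0,1]]),np.array([2.18120705,-2.16341673,0.16837558]),np.array([-0.02209078,0.61426353,0.88733761]))}
def proj(c,P):
    k,r,t=K[c]; return cv2.projectPoints(np.array(P,float),r,t,k,None)[0][:,0]
def w(p,P):
    c,s=np.cos(p[2]),np.sin(p[2]); P=np.array(P,float)/1000
    return np.c_[p[0]+c*P[:,0]-s*P[:,1],p[1]+s*P[:,0]+c*P[:,1],P[:,2]]
E
python3 - <<'E'
from h import *
sp=np.array([[-11,64,75],[-11,32,75],[-11,-32,75],[-11,-64,75],[-7,-95,122],[11.7,-175,201.7]]);si=np.array([[217,299],[260,312],[343,338],[384,352],[432,306],[571,230]])/[2.9,2.85]+[150,120]
tp=np.array([[-11,64,75],[-11,32,75],[-11,-32,75],[-11,-64,75],[11.7,-175,201.7]]);ti=np.array([[245,123],[232,163],[205,238],[192,278],[177,434]])/2.3+[170,110]
f=lambda p:np.r_[(proj('side',w(p,sp))-si).ravel(),(proj('top',w(p,tp))-ti).ravel()]
best=min((least_squares(f,[.5,-.2,a],loss='soft_l1') for a in np.arange(-3,3.2,.7)),key=lambda r:r.cost)
print(best.x,best.cost);print(f(best.x).reshape(-1,2).round(1))
p=best.x
mk=proj('side',w(p,[[-11,0,75],[-11+6.4,0,75-7.1]]));print('mid key up/latched side',(mk-[150,120])*[2.9,2.85])
for n,P in dict(keys=[[-11,64,75],[-11,-32,75]],pivot=[[25,-175,136]],grip=[[11.7,-175,201.7]]).items(): print(n,w(p,P).round(3))
E
```

```text
[ 0.62144596 -0.0112602  -1.86618316] 5.989371587576535
[[-1.  -0.3]
 [-1.7 -0.4]
 [-1.2 -0.2]
 [-0.3 -0.3]
 [-0.6  1. ]
 [-0.1 -0.2]
 [-0.6  1.1]
 [-0.2  0.2]
 [ 1.   1. ]
 [ 1.2  0.5]
 [-0.6  1.3]]
mid key up/latched side [[296.71721878 324.04338419]
 [301.33966049 325.70159395]]
keys [[ 0.686 -0.019  0.075]
 [ 0.594  0.009  0.075]]
pivot [[0.447 0.016 0.136]]
grip [[0.451 0.028 0.202]]
```

View pics/w0.png

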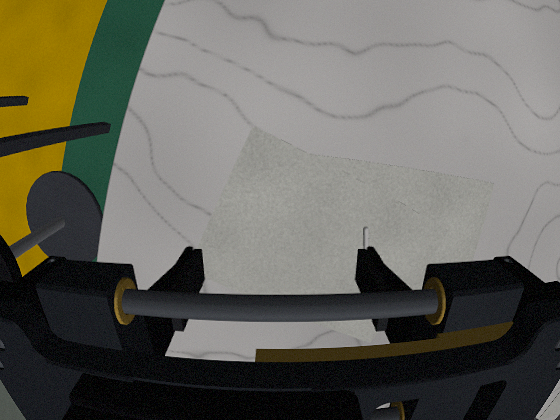

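Request:
arm_command:
  rows:
    - {"z":-40,"turn":-0.183}
    - {"z":-40,"turn":-0.183}
    - {"turn":-0.183}
    - {"turn":-0.183}
    - {"turn":-0.181}
  gripper: 0

```text
schema error: expected keys x, y, z, turn
```

```bash
cat >> h.py <<'E'
PP=np.array([0.62144596,-0.0112602,-1.86618316])
def show():
    s=status.state(); M=R.from_euler('z',PP[2]).as_matrix().T
    q=np.array(s['eef_rot']);T=M@R.from_quat(q[[1,2,3,0]]).as_matrix()
    p=M@(np.array(s['position'])-[PP[0],PP[1],0])
    print('t',round(s['time'],2),'photoTCP mm',(p*1000).round(1),'F',(M@np.array(s['ft_force'])).round(1),'gap',round(s['finger_gap'],4))
    print('tool axes in photo\n',T.round(3)); print('q',np.array(s['q']).round(3)); return p,T
E
python3 -c "
from h import *
show()"
```

```text
t 1.05 photoTCP mm [ 664.9 -216.   222.5] F [ 0.6  0.5 -0.3] gap 0.0867
tool axes in photo
 [[ 0.611 -0.792 -0.   ]
 [-0.792 -0.611 -0.   ]
 [-0.     0.    -1.   ]]
q [-0.95   0.385  0.008 -0.    -1.194 -0.259]
```

Request:
arm_command:
  rows:
    - {"x":0,"y":0,"z":-40,"turn":-0.183}
    - {"x":0,"y":0,"z":-40,"turn":-0.183}
    - {"x":0,"y":0,"z":0,"turn":-0.183}
    - {"x":0,"y":0,"z":0,"turn":-0.183}
    - {"x":0,"y":0,"z":0,"turn":-0.181}
  gripper: 0

```text
time: 1.68
position: [0.2212, -0.5845, 0.3027]
eef_rot: [0.0, -0.598, 0.802, -0.0]
ft_force: [-0.6, 0.4, -0.3]
finger_gap: 0.0449
finger_force: 0.0
```

```bash
python3 -c "
from h import *
show()"
```

```text
t 1.68 photoTCP mm [ 664.9 -216.   302.7] F [-0.2 -0.7 -0.3] gap 0.0449
tool axes in photo
 [[ 1.     0.005  0.   ]
 [ 0.005 -1.     0.   ]
 [ 0.    -0.    -1.   ]]
q [-0.95   0.344  0.146 -0.    -1.372  0.66 ]
```

Request:
arm_command:
  rows:
    - {"x":-60,"y":-4,"z":0,"turn":0}
    - {"x":-60,"y":-4,"z":0,"turn":0}
    - {"x":-60,"y":-4,"z":0,"turn":0}
    - {"x":-60,"y":-4,"z":0,"turn":0}
    - {"x":-60,"y":-4,"z":0,"turn":0}

```text
time: 2.3
position: [0.3282, -0.3017, 0.3028]
eef_rot: [0.0, -0.595, 0.804, -0.0]
ft_force: [0.9, 0.3, 0.1]
finger_gap: 0.0018
finger_force: 0.0
```

Request:
arm_command:
  rows:
    - {"x":-60,"y":-4,"z":0,"turn":0}
    - {"x":-60,"y":-4,"z":0,"turn":0}
    - {"x":-60,"y":-4,"z":0,"turn":0}
    - {"x":-60,"y":-4,"z":0,"turn":0}
    - {"x":-60,"y":-4,"z":0,"turn":0}

```text
time: 2.92
position: [0.4348, -0.0203, 0.3031]
eef_rot: [0.001, -0.595, 0.803, -0.0]
ft_force: [1.5, 0.5, -0.4]
finger_gap: 0.0006
finger_force: 0.0
```

Request:
arm_command:
  rows:
    - {"x":-55,"y":-1,"z":0,"turn":0}
    - {"x":-40,"y":0,"z":0,"turn":0}
    - {"x":0,"y":0,"z":0,"turn":0}

```text
time: 3.3
position: [0.4637, 0.0705, 0.3022]
eef_rot: [-0.0, -0.597, 0.803, 0.0]
ft_force: [0.5, -0.6, 0.1]
finger_gap: 0.0001
finger_force: 0.0
```

```bash
python3 -c "
from h import *
show()
for c in ['side','top']:
    r=read_camera(c);cv2.imwrite(f'pics/{c}2.png',r['color'][:,:,::-1]); print(proj(c,w(PP,[[11.7,-175,201.7],[-32+0,-175,302]])))
    print([(d['bbox'],round(d['confidence'],2)) for d in nets.search_frame(c,'lever_grip')][:3])
"
```

```text
t 3.3 photoTCP mm [ -32.3 -174.7  302.2] F [0.5 0.6 0.1] gap 0.0001
tool axes in photo
 [[ 1.     0.003  0.   ]
 [ 0.003 -1.    -0.   ]
 [ 0.     0.    -1.   ]]
q [ 0.499  0.063 -0.215 -0.    -1.293 -0.791]
[[346.79931211 200.51849936]
 [343.04363683 166.44511224]]
[([342.2, 194.1, 351.4, 227.1], 0.8)]
[[246.33783417 300.03321885]
 [212.64695418 295.15800103]]
[([245.3, 289.4, 263.4, 307.6], 0.63), ([184.6, 168.5, 228.9, 209.3], 0.56)]
```

Request:
arm_command:
  rows:
    - {"x":0,"y":0,"z":55,"turn":0}
    - {"x":0,"y":0,"z":55,"turn":0}
    - {"x":12,"y":0,"z":0,"turn":0}
    - {"x":8,"y":0,"z":0,"turn":0}
    - {"x":0,"y":0,"z":0,"turn":0}

```text
time: 4.12
position: [0.4587, 0.0488, 0.1952]
eef_rot: [0.003, -0.595, 0.804, -0.001]
ft_force: [0.3, 0.2, -1.3]
finger_gap: 0.0003
finger_force: 0.0
```

Request:
arm_command:
  rows:
    - {"x":6,"y":0,"z":-2,"turn":0}
    - {"x":8,"y":0,"z":-3,"turn":0}
    - {"x":8,"y":0,"z":-2,"turn":0}
    - {"x":9,"y":0,"z":0,"turn":0}
    - {"x":0,"y":0,"z":0,"turn":0}

```text
time: 4.75
position: [0.4485, 0.0196, 0.1997]
eef_rot: [0.001, -0.595, 0.804, 0.0]
ft_force: [1.4, 3.9, -1.9]
finger_gap: 0.0005
finger_force: 2.1
```

```bash
python3 -c "
from h import *
show()
for c in ['side','top']:
    r=read_camera(c)
    a=.0+.18
    print(proj(c,w(PP,[[25+67*np.sin(a),-175,136+67*np.cos(a)]])),[(d['bbox'],round(d['confidence'],2)) for d in nets.search_frame(c,'lever_grip')][:3])
    cv2.imwrite(f'pics/{c}3.png',r['color'][:,:,::-1])
a=cv2.imread('pics/side3.png')[120:320,260:460];b=cv2.imread('pics/top3.png')[220:420,170:370]
cv2.imwrite('pics/c3.png',cv2.resize(np.hstack([a,b]),(800,400)))
"
```

```text
t 4.75 photoTCP mm [  20.9 -174.4  199.7] F [-4.1  0.2 -1.9] gap 0.0005
tool axes in photo
 [[ 1.    -0.001 -0.001]
 [-0.001 -1.     0.001]
 [-0.001 -0.001 -1.   ]]
q [ 4.070e-01  1.010e-01 -4.370e-01 -1.000e-03 -1.031e+00 -7.030e-01]
[[351.50637755 191.97296563]] [([341.5, 202.6, 353.2, 226.8], 0.69)]
[[262.33896425 305.07130342]] []
```

View pics/c3.png

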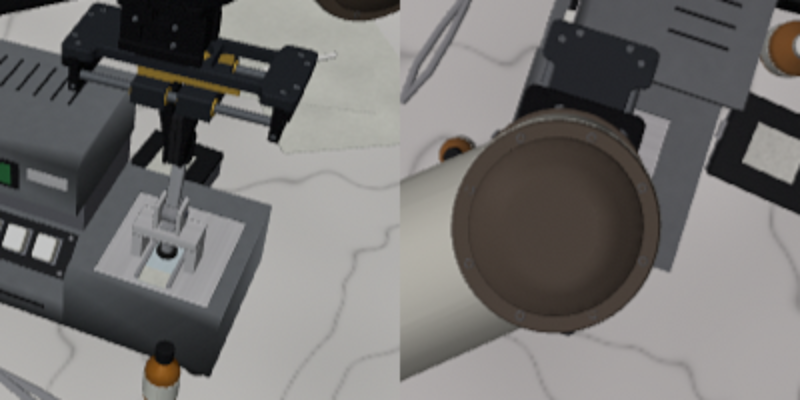

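The finger is in front of the grip and pushing it with about 4 N, so I'm carrying on along the arc.

Request:
arm_command:
  rows:
    - {"x":9,"y":0,"z":0,"turn":0}
    - {"x":9,"y":0,"z":3,"turn":0}
    - {"x":9,"y":0,"z":4,"turn":0}
    - {"x":8,"y":0,"z":5,"turn":0}
    - {"x":8,"y":0,"z":6,"turn":0}

```text
time: 5.58
position: [0.4366, -0.0207, 0.1821]
eef_rot: [0.001, -0.595, 0.803, -0.0]
ft_force: [1.5, 6.8, 1.4]
finger_gap: 0.0005
finger_force: 2.8
```

Request:
arm_command:
  rows:
    - {"x":4,"y":0,"z":5,"turn":0}
    - {"x":4,"y":0,"z":5,"turn":0}
    - {"x":3,"y":0,"z":5,"turn":0}
    - {"x":3,"y":0,"z":6,"turn":0}
    - {"x":0,"y":0,"z":0,"turn":0}

```text
time: 6.2
position: [0.4304, -0.0357, 0.1596]
eef_rot: [-0.002, -0.595, 0.804, 0.001]
ft_force: [0.6, 0.5, -0.8]
finger_gap: 0.0003
finger_force: 0.0
```

```bash
python3 -c "
from h import *
show()"
```

```text
t 6.2 photoTCP mm [  79.  -175.6  159.6] F [-0.6  0.5 -0.8] gap 0.0003
tool axes in photo
 [[ 1.    -0.001  0.002]
 [-0.001 -1.    -0.003]
 [ 0.002  0.003 -1.   ]]
q [ 0.296  0.118 -0.532  0.    -0.923 -0.593]
```

Request:
arm_command:
  rows:
    - {"x":-30,"y":0,"z":-50,"turn":0}
    - {"x":-60,"y":0,"z":-50,"turn":0}
    - {"x":-62,"y":0,"z":-45,"turn":0}
    - {"x":-62,"y":0,"z":0,"turn":0}
    - {"x":0,"y":0,"z":0,"turn":0}

```text
time: 6.82
position: [0.4879, 0.1503, 0.2867]
eef_rot: [-0.0, -0.597, 0.802, 0.0]
ft_force: [-0.5, -0.7, -1.2]
finger_gap: 0.0006
finger_force: 0.0
```

```bash
python3 -c "
from h import *
show()
for c in ['side','top']:
    r=read_camera(c)
    cv2.imwrite(f'pics/{c}4.png',r['color'][:,:,::-1])
    print(proj(c,w(PP,[[25+67*np.sin(1.5),-175,136+67*np.cos(1.5)]])),[(d['bbox'],round(d['confidence'],2)) for d in nets.search_frame(c,'lever_grip')][:3])
    print(proj(c,w(PP,[[-11,y,75] for y in (64,32,0,-32,-64)])).round(1).tolist())
a=cv2.imread('pics/side4.png')[160:310,200:400];b=cv2.imread('pics/top4.png')[140:290,200:400]
cv2.imwrite('pics/c4.png',cv2.resize(np.vstack([a,b[:,:]]),(800,1200),interpolation=cv2.INTER_CUBIC)[:600])
"
```

```text
t 6.83 photoTCP mm [-115.7 -174.8  286.7] F [ 0.8 -0.3 -1.2] gap 0.0006
tool axes in photo
 [[ 1.     0.003  0.001]
 [ 0.003 -1.    -0.001]
 [ 0.     0.001 -1.   ]]
q [ 0.617  0.147 -0.157 -0.    -1.268 -0.909]
[[357.77454338 200.6764751 ]] [([341.9, 194.8, 365.3, 232.4], 0.7)]
[[223.8, 224.6], [237.9, 229.1], [252.3, 233.7], [267.0, 238.4], [282.1, 243.2]]
[[294.09419305 312.25619914]] [([248.3, 292.7, 306.7, 320.8], 0.65), ([266.2, 176.4, 273.5, 185.5], 0.56)]
[[275.9, 164.6], [270.7, 181.1], [265.4, 197.7], [260.1, 214.5], [254.7, 231.4]]
```

View pics/c4.png

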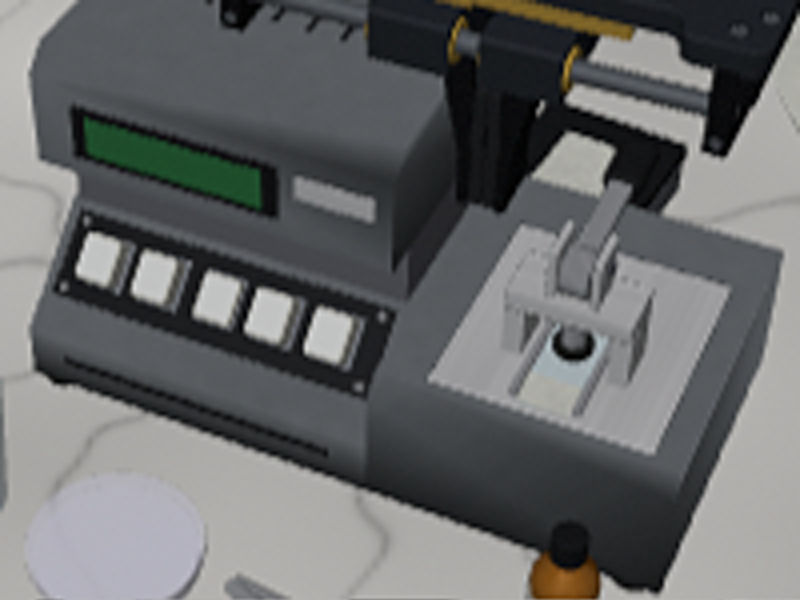

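Lever is clamped: the bar lies level towards the rear, grip near (620,190). The third key is the sunken one, so the target is the 4th key at photometer y = -32. Next I'll find out whether the arm tilts the tool at its reach limit.

Request:
arm_command:
  rows:
    - {"x":-10,"y":60,"z":0,"turn":0}
    - {"x":-10,"y":60,"z":0,"turn":0}
    - {"x":-10,"y":60,"z":0,"turn":0}
    - {"x":-10,"y":60,"z":0,"turn":0}
    - {"x":-10,"y":60,"z":0,"turn":0}

```text
time: 7.65
position: [0.2138, 0.2818, 0.2876]
eef_rot: [0.001, -0.594, 0.804, 0.0]
ft_force: [-0.9, 1.0, -0.5]
finger_gap: 0.0006
finger_force: 0.0
```

Request:
arm_command:
  rows:
    - {"x":-5,"y":60,"z":0,"turn":0}
    - {"x":-5,"y":60,"z":0,"turn":0}
    - {"x":30,"y":0,"z":0,"turn":0}
    - {"x":40,"y":0,"z":0,"turn":0}
    - {"x":40,"y":0,"z":0,"turn":0}

```text
time: 8.28
position: [0.0717, 0.2202, 0.2869]
eef_rot: [0.0, -0.594, 0.805, -0.0]
ft_force: [-1.6, 0.1, 1.3]
finger_gap: 0.0004
finger_force: 0.0
```

```bash
python3 -c "
from h import *
show()"
```

```text
t 8.28 photoTCP mm [ -61.4 -593.3  286.9] F [ 0.4 -1.6  1.3] gap 0.0004
tool axes in photo
 [[ 1.    -0.004  0.   ]
 [-0.004 -1.     0.   ]
 [ 0.    -0.    -1.   ]]
q [ 2.018 -0.453 -0.632  0.    -1.392 -2.317]
```

```bash
python3 -c "
from h import *
P=[[-160,-438,50],[-160,-438,200],[-100,-350,0],[-100,-530,0],[-250,-350,0]]
a=cv2.imread('pics/top0.png');b=cv2.imread('pics/side0.png')
for c,i in (('top',a),('side',b)):
    q=proj(c,w(PP,P));print(q.round(0).tolist())
    for u in q: cv2.circle(i,tuple(int(v) for v in u),3,(0,0,255),-1)
cv2.imwrite('pics/both.png',cv2.resize(np.hstack([a,b]),(800,300)))
"
```

```text
[[109.0, 411.0], [78.0, 441.0], [163.0, 366.0], [131.0, 463.0], [87.0, 342.0]]
[[469.0, 391.0], [497.0, 331.0], [414.0, 357.0], [528.0, 399.0], [391.0, 436.0]]
```

View pics/both.png

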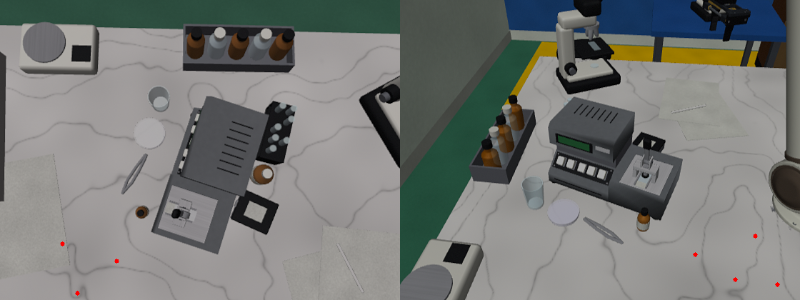

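The region next to the deck (red dots) is bare table, so it's safe to test there.

Request:
arm_command:
  rows:
    - {"x":-40,"y":-40,"z":20,"turn":0}
    - {"x":-40,"y":-40,"z":35,"turn":0}
    - {"x":-20,"y":-40,"z":40,"turn":0}
    - {"x":0,"y":-35,"z":40,"turn":0}
    - {"x":30,"y":0,"z":0,"turn":0}

```text
time: 8.9
position: [0.2299, 0.2363, 0.1539]
eef_rot: [-0.004, -0.593, 0.806, -0.004]
ft_force: [-0.7, -0.3, 0.6]
finger_gap: 0.0003
finger_force: 0.0
```

Request:
arm_command:
  rows:
    - {"x":40,"y":0,"z":0,"turn":0}
    - {"x":40,"y":0,"z":0,"turn":0}

```text
time: 9.15
position: [0.2052, 0.1604, 0.1572]
eef_rot: [-0.0, -0.594, 0.804, -0.001]
ft_force: [-0.5, -0.2, 0.5]
finger_gap: 0.0006
finger_force: 0.0
```

```bash
python3 -c "
from h import *
show()"
```

```text
t 9.15 photoTCP mm [ -43.1 -448.2  157.2] F [ 0.3 -0.4  0.5] gap 0.0006
tool axes in photo
 [[ 1.    -0.003  0.001]
 [-0.003 -1.     0.   ]
 [ 0.001 -0.    -1.   ]]
q [ 1.324 -0.246 -0.865  0.    -0.952 -1.623]
```

Request:
arm_command:
  rows:
    - {"x":0,"y":0,"z":50,"turn":0}
    - {"x":20,"y":0,"z":20,"turn":0}
    - {"x":30,"y":0,"z":0,"turn":0}

```text
time: 9.52
position: [0.1908, 0.1135, 0.0877]
eef_rot: [-0.002, -0.594, 0.805, -0.0]
ft_force: [-17.5, -33.9, -16.9]
finger_gap: 0.0008
finger_force: 0.0
```

```bash
python3 -c "
from h import *
show()"
```

```text
t 9.53 photoTCP mm [   6.  -448.3   87.7] F [ 37.5  -6.8 -16.9] gap 0.0008
tool axes in photo
 [[ 1.    -0.004  0.004]
 [-0.004 -1.    -0.002]
 [ 0.004  0.002 -1.   ]]
q [ 1.336 -0.216 -1.07  -0.003 -0.721 -1.634]
```

Request:
arm_command:
  rows:
    - {"x":0,"y":0,"z":0,"turn":0}
    - {"x":15,"y":0,"z":0,"turn":0}
    - {"x":15,"y":0,"z":0,"turn":0}

```text
time: 9.9
position: [0.1883, 0.0883, 0.0961]
eef_rot: [-0.006, -0.595, 0.804, 0.003]
ft_force: [-0.2, -0.2, -1.1]
finger_gap: 0.0006
finger_force: 0.0
```

```bash
python3 -c "
from h import *
show()"
```

```text
t 9.9 photoTCP mm [  30.8 -443.3   96.1] F [ 0.2 -0.2 -1.1] gap 0.0006
tool axes in photo
 [[ 1.    -0.001  0.006]
 [-0.001 -1.    -0.011]
 [ 0.006  0.011 -1.   ]]
q [ 1.289 -0.281 -1.069 -0.016 -0.789 -1.575]
```

The arm keeps its orientation at most limits, but pushing past reach does give a small tilt, about 0.01 rad. An outward stretch along photometer +x from the base should give more, and in the direction I need. I'm going round there at height.

Request:
arm_command:
  rows:
    - {"x":-25,"y":-30,"z":-51,"turn":0}
    - {"x":-20,"y":-40,"z":-51,"turn":0}
    - {"x":-15,"y":-40,"z":-51,"turn":0}
    - {"x":0,"y":-35,"z":-51,"turn":0}
    - {"x":40,"y":-40,"z":0,"turn":0}

```text
time: 10.52
position: [0.3699, 0.0541, 0.2934]
eef_rot: [-0.001, -0.596, 0.803, 0.002]
ft_force: [0.0, 0.4, -0.8]
finger_gap: 0.0001
finger_force: 0.0
```

Request:
arm_command:
  rows:
    - {"x":50,"y":-37,"z":0,"turn":0}
    - {"x":50,"y":-37,"z":0,"turn":0}
    - {"x":50,"y":-37,"z":0,"turn":0}
    - {"x":57,"y":21,"z":0,"turn":0}
    - {"x":57,"y":21,"z":0,"turn":0}

```text
time: 11.15
position: [0.3535, -0.2206, 0.2895]
eef_rot: [-0.006, -0.595, 0.804, 0.004]
ft_force: [1.2, -1.9, 0.8]
finger_gap: 0.0002
finger_force: 0.0
```

Request:
arm_command:
  rows:
    - {"x":57,"y":21,"z":0,"turn":0}
    - {"x":57,"y":21,"z":0,"turn":0}
    - {"x":57,"y":21,"z":0,"turn":0}
    - {"x":57,"y":21,"z":0,"turn":0}
    - {"x":57,"y":21,"z":0,"turn":0}

```text
time: 11.78
position: [0.1693, -0.4616, 0.2926]
eef_rot: [-0.005, -0.595, 0.804, 0.003]
ft_force: [1.9, -0.0, -0.2]
finger_gap: 0.0004
finger_force: 0.0
```

Request:
arm_command:
  rows:
    - {"x":30,"y":50,"z":0,"turn":0}
    - {"x":30,"y":50,"z":0,"turn":0}
    - {"x":30,"y":50,"z":0,"turn":0}
    - {"x":30,"y":50,"z":0,"turn":0}
    - {"x":30,"y":50,"z":0,"turn":0}

```text
time: 12.4
position: [-0.1136, -0.5304, 0.2959]
eef_rot: [-0.005, -0.595, 0.804, 0.003]
ft_force: [0.4, -0.4, -0.4]
finger_gap: 0.001
finger_force: 0.0
```

```bash
python3 -c "
from h import *
show()"
```

```text
t 12.4 photoTCP mm [ 710.6 -552.1  295.9] F [ 0.3  0.5 -0.4] gap 0.001
tool axes in photo
 [[ 1.    -0.001  0.003]
 [-0.001 -1.    -0.011]
 [ 0.003  0.011 -1.   ]]
q [-1.476  0.198 -0.076  0.012 -1.298  1.176]
```

Request:
arm_command:
  rows:
    - {"x":30,"y":50,"z":0,"turn":0}
    - {"x":30,"y":50,"z":0,"turn":0}
    - {"x":40,"y":50,"z":0,"turn":0}
    - {"x":40,"y":50,"z":0,"turn":0}
    - {"x":50,"y":0,"z":0,"turn":0}

```text
time: 13.02
position: [-0.3598, -0.6513, 0.2989]
eef_rot: [-0.004, -0.593, 0.805, 0.004]
ft_force: [0.3, -1.2, 0.5]
finger_gap: 0.0003
finger_force: 0.0
```

Request:
arm_command:
  rows:
    - {"x":50,"y":0,"z":0,"turn":0}
    - {"x":40,"y":0,"z":0,"turn":0}
    - {"x":40,"y":0,"z":0,"turn":0}
    - {"x":40,"y":0,"z":0,"turn":0}
    - {"x":40,"y":0,"z":0,"turn":0}

```text
time: 13.65
position: [-0.3999, -0.8193, 0.2678]
eef_rot: [-0.011, -0.595, 0.804, 0.002]
ft_force: [0.7, -0.3, -1.8]
finger_gap: 0.0003
finger_force: 0.0
```

```bash
python3 -c "
from h import *
show()"
```

```text
t 13.65 photoTCP mm [1070.3 -741.9  267.8] F [ 0.1  0.8 -1.8] gap 0.0003
tool axes in photo
 [[ 1.    -0.     0.015]
 [-0.    -1.    -0.015]
 [ 0.015  0.015 -1.   ]]
q [-1.843  1.065  1.397  0.017 -1.888  1.553]
```

Request:
arm_command:
  rows:
    - {"x":60,"y":0,"z":-30,"turn":0}
    - {"x":60,"y":0,"z":-30,"turn":0}
    - {"x":60,"y":0,"z":-30,"turn":0}
    - {"x":60,"y":0,"z":-30,"turn":0}
    - {"x":60,"y":0,"z":-30,"turn":0}

```text
time: 14.28
position: [-0.3787, -0.869, 0.3395]
eef_rot: [-0.109, -0.592, 0.797, -0.047]
ft_force: [-0.8, 0.3, -0.3]
finger_gap: 0.0006
finger_force: 0.0
```

```bash
python3 -c "
from h import *
show()"
```

```text
t 14.28 photoTCP mm [1111.8 -707.1  339.5] F [-0.  -0.9 -0.3] gap 0.0006
tool axes in photo
 [[ 0.973 -0.005  0.23 ]
 [ 0.007 -0.999 -0.054]
 [ 0.23   0.054 -0.972]]
q [-1.789  1.007  1.408  0.073 -1.743  1.516]
```

Request:
arm_command:
  rows:
    - {"x":61,"y":10,"z":-15,"turn":0}
    - {"x":61,"y":10,"z":-13,"turn":0}
    - {"x":61,"y":10,"z":-10,"turn":0}
    - {"x":61,"y":10,"z":-7,"turn":0}
    - {"x":61,"y":10,"z":-5,"turn":0}

```text
time: 14.9
position: [-0.4121, -0.9181, 0.3606]
eef_rot: [-0.198, -0.582, 0.784, -0.091]
ft_force: [-0.2, -0.0, 0.3]
finger_gap: 0.0006
finger_force: 0.0
```

```bash
python3 -c "
from h import *
show()"
```

```text
t 14.9 photoTCP mm [1168.4 -724.8  360.6] F [ 0.1 -0.2  0.3] gap 0.0006
tool axes in photo
 [[ 0.909 -0.017  0.416]
 [ 0.021 -0.996 -0.088]
 [ 0.416  0.089 -0.905]]
q [-1.799  1.014  1.408  0.116 -1.54   1.527]
```

Request:
arm_command:
  rows:
    - {"x":60,"y":-20,"z":0,"turn":0}
    - {"x":60,"y":-20,"z":0,"turn":0}
    - {"x":60,"y":-20,"z":0,"turn":0}
    - {"x":60,"y":-20,"z":0,"turn":0}
    - {"x":60,"y":-20,"z":0,"turn":0}

```text
time: 15.52
position: [-0.3187, -1.0088, 0.384]
eef_rot: [-0.276, -0.569, 0.762, -0.136]
ft_force: [0.7, 0.3, 0.2]
finger_gap: 0.0006
finger_force: 0.0
```

```bash
python3 -c "
from h import *
show()"
```

```text
t 15.53 photoTCP mm [1228. -609.  384.] F [-0.4  0.5  0.2] gap 0.0006
tool axes in photo
 [[ 0.816 -0.027  0.577]
 [ 0.039 -0.994 -0.102]
 [ 0.576  0.106 -0.81 ]]
q [-1.666  1.039  1.408  0.222 -1.353  1.395]
```

Request:
arm_command:
  rows:
    - {"x":61,"y":-12,"z":8,"turn":0}
    - {"x":61,"y":-12,"z":10,"turn":0}

```text
time: 15.78
position: [-0.302, -1.0369, 0.3933]
eef_rot: [-0.307, -0.563, 0.751, -0.158]
ft_force: [0.1, 0.3, -0.3]
finger_gap: 0.0004
finger_force: 0.0
```

```bash
cat >> h.py <<'E'
def plan(wps,n=None,step=58):
    p,T=show(); p=p*1000
    for q in wps:
        q=np.array(q,float); d=T.T@(q-p); k=int(np.ceil(np.abs(d).max()/step)); k=max(k,int(np.ceil(np.linalg.norm(d)/60)))
        print(q,'rows',k,'each',(d/k).round(1)); p=q
E
python3 -c "
from h import *
plan([[900,-330,360],[560,-60,350],[200,0,340],[-100,-36,330],[-100,-36,190]])"
```

```text
t 15.78 photoTCP mm [1250.  -584.9  393.3] F [-0.3 -0.  -0.3] gap 0.0004
tool axes in photo
 [[ 0.768 -0.029  0.64 ]
 [ 0.048 -0.994 -0.102]
 [ 0.639  0.109 -0.762]]
q [-1.641  1.051  1.408  0.257 -1.269  1.363]
[ 900. -330.  360.] rows 8 each [-34.7 -30.8 -28.1]
[560. -60. 350.] rows 8 each [-31.8 -32.4 -29.7]
[200.   0. 340.] rows 7 each [-40.   -7.2 -32.7]
[-100.  -36.  330.] rows 6 each [-39.7   7.2 -30.1]
[-100.  -36.  190.] rows 3 each [-29.8  -5.1  35.5]
```

The tool now leans 40° along the push direction, and the tilt holds. Heading back to the keys at height.

Request:
arm_command:
  rows:
    - {"x":-35,"y":-31,"z":-28,"turn":0}
    - {"x":-35,"y":-31,"z":-28,"turn":0}
    - {"x":-35,"y":-31,"z":-28,"turn":0}
    - {"x":-35,"y":-31,"z":-28,"turn":0}
    - {"x":-35,"y":-31,"z":-28,"turn":0}

```text
time: 16.4
position: [-0.1155, -0.9047, 0.3806]
eef_rot: [-0.308, -0.56, 0.753, -0.157]
ft_force: [-0.2, -1.0, 0.4]
finger_gap: 0.0007
finger_force: 0.0
```

Request:
arm_command:
  rows:
    - {"x":-35,"y":-31,"z":-28,"turn":0}
    - {"x":-35,"y":-31,"z":-28,"turn":0}
    - {"x":-35,"y":-31,"z":-28,"turn":0}
    - {"x":-32,"y":-32,"z":-30,"turn":0}
    - {"x":-32,"y":-32,"z":-30,"turn":0}

```text
time: 17.02
position: [0.1048, -0.746, 0.3651]
eef_rot: [-0.308, -0.56, 0.753, -0.157]
ft_force: [1.2, -0.1, 0.6]
finger_gap: 0.0005
finger_force: 0.0
```

Request:
arm_command:
  rows:
    - {"x":-32,"y":-32,"z":-30,"turn":0}
    - {"x":-32,"y":-32,"z":-30,"turn":0}
    - {"x":-32,"y":-32,"z":-30,"turn":0}
    - {"x":-32,"y":-32,"z":-30,"turn":0}
    - {"x":-32,"y":-32,"z":-30,"turn":0}

```text
time: 17.65
position: [0.3282, -0.5911, 0.3597]
eef_rot: [-0.307, -0.56, 0.753, -0.157]
ft_force: [0.8, -0.3, -0.2]
finger_gap: 0.0001
finger_force: 0.0
```

```bash
python3 -c "
from h import *
plan([[200,0,340],[-100,-36,330],[-100,-36,190]])"
```

```text
t 17.65 photoTCP mm [ 640.1 -111.7  359.7] F [ 0.1  0.8 -0.2] gap 0.0001
tool axes in photo
 [[ 0.769 -0.036  0.638]
 [ 0.041 -0.994 -0.105]
 [ 0.638  0.107 -0.763]]
q [-0.592  0.274 -0.249  0.804 -1.098 -0.101]
[200.   0. 340.] rows 8 each [-43.3 -12.2 -34.7]
[-100.  -36.  330.] rows 6 each [-39.8   7.6 -30. ]
[-100.  -36.  190.] rows 3 each [-29.8  -5.   35.6]
```

Request:
arm_command:
  rows:
    - {"x":-43,"y":-12,"z":-35,"turn":0}
    - {"x":-43,"y":-12,"z":-35,"turn":0}
    - {"x":-43,"y":-12,"z":-35,"turn":0}
    - {"x":-43,"y":-12,"z":-35,"turn":0}
    - {"x":-43,"y":-12,"z":-35,"turn":0}

```text
time: 18.27
position: [0.4742, -0.3474, 0.3494]
eef_rot: [-0.306, -0.56, 0.754, -0.157]
ft_force: [0.2, 0.0, -1.0]
finger_gap: 0.0007
finger_force: 0.0
```

Request:
arm_command:
  rows:
    - {"x":-43,"y":-12,"z":-35,"turn":0}
    - {"x":-43,"y":-12,"z":-35,"turn":0}
    - {"x":-43,"y":-12,"z":-35,"turn":0}
    - {"x":-40,"y":7,"z":-30,"turn":0}
    - {"x":-40,"y":7,"z":-30,"turn":0}

```text
time: 18.9
position: [0.5805, -0.1023, 0.3392]
eef_rot: [-0.305, -0.56, 0.754, -0.156]
ft_force: [1.6, -0.5, 1.1]
finger_gap: 0.0005
finger_force: 0.0
```

Request:
arm_command:
  rows:
    - {"x":-40,"y":7,"z":-30,"turn":0}
    - {"x":-40,"y":7,"z":-30,"turn":0}
    - {"x":-40,"y":7,"z":-30,"turn":0}
    - {"x":-40,"y":7,"z":-30,"turn":0}
    - {"x":0,"y":0,"z":0,"turn":0}

```text
time: 19.52
position: [0.6182, 0.0978, 0.3305]
eef_rot: [-0.306, -0.562, 0.753, -0.156]
ft_force: [-0.2, -0.1, 0.7]
finger_gap: 0.0004
finger_force: 0.0
```

```bash
python3 -c "
from h import *
plan([[-100,-36,190],[-75,-36,150]])
r=read_camera('wrist');cv2.imwrite('pics/w5.png',r['color'][:,:,::-1])
for c in ['side','top']:
    r=read_camera(c);cv2.imwrite(f'pics/{c}5.png',r['color'][:,:,::-1])
a=cv2.imread('pics/side5.png')
cv2.imwrite('pics/c5.png',np.vstack([cv2.resize(np.hstack([a,cv2.imread('pics/w5.png')]),(800,300))]))
"
```

```text
t 19.52 photoTCP mm [-103.4  -34.9  330.5] F [ 0.2 -0.2  0.7] gap 0.0004
tool axes in photo
 [[ 0.771 -0.032  0.636]
 [ 0.045 -0.994 -0.104]
 [ 0.635  0.109 -0.765]]
q [ 0.571  0.604  0.329  0.359 -1.9   -0.848]
[-100.  -36.  190.] rows 3 each [-28.9  -4.8  36.6]
[-75. -36. 150.] rows 1 each [-6.1 -5.2 46.5]
```

View pics/c5.png

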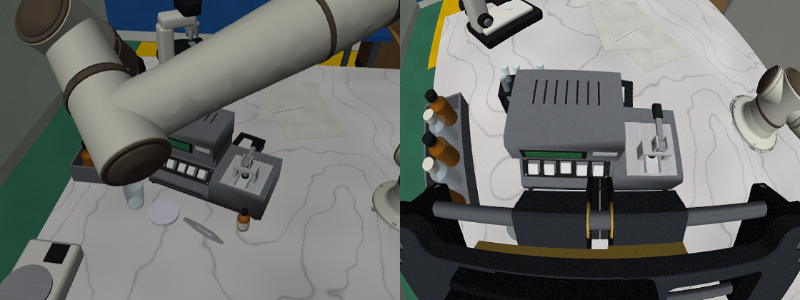

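Wrist view: keys visible, fingers centred about over the 4th/5th key from above, leaning the right way. Descending, then I'll check the key positions with the wrist camera.

Request:
arm_command:
  rows:
    - {"x":-29,"y":-5,"z":37,"turn":0}
    - {"x":-29,"y":-5,"z":37,"turn":0}
    - {"x":-29,"y":-5,"z":37,"turn":0}
    - {"x":0,"y":0,"z":0,"turn":0}

```text
time: 20.18
position: [0.613, 0.0878, 0.1874]
eef_rot: [-0.311, -0.559, 0.753, -0.154]
ft_force: [-0.5, -0.2, 0.2]
finger_gap: 0.0002
finger_force: 0.0
```

```bash
cat >> h.py <<'E'
def wproj(P,p,T,r):
    he=r['hand_eye'];k=r['intrinsics']; X=(T.T@(np.array(P,float)/1000-p).T).T
    C=(X-he[:3,3])@he[:3,:3]; n=np.hypot(C[:,0],C[:,1]);th=np.arctan2(n,C[:,2])
    return np.c_[k[0,2]+k[0,0]*th*C[:,0]/n,k[1,2]+k[1,1]*th*C[:,1]/n]
E
python3 -c "
from h import *
p,T=show()
r=read_camera('wrist');im=r['color'][:,:,::-1].copy()
K5=[[-11,64,75],[-11,32,75],[-4.6,0,68],[-11,-32,75],[-11,-64,75]]
q=wproj(K5,p,T,r);print(q.round(1).tolist())
h=wproj([[-7,95,122],[-7,-95,122]],p,T,r);print(h.round(1).tolist())
print([(np.round(d['bbox']).tolist(),round(d['confidence'],2)) for d in nets.search_frame('wrist','key_a')])
c=im.copy()
for u in np.r_[q,h]: cv2.drawMarker(c,tuple(int(round(v)) for v in u),(0,0,255),cv2.MARKER_CROSS,5)
cv2.imwrite('pics/w6.png',cv2.resize(c[60:330,120:480],(800,600),interpolation=cv2.INTER_CUBIC))
"
```

```text
t 20.18 photoTCP mm [-92.3 -36.9 187.4] F [ 0.3 -0.5  0.2] gap 0.0002
tool axes in photo
 [[ 0.767 -0.04   0.64 ]
 [ 0.044 -0.992 -0.115]
 [ 0.64   0.116 -0.76 ]]
q [ 0.562  0.674  0.106  0.339 -1.634 -0.945]
[[159.4, 207.9], [191.4, 208.2], [224.8, 205.2], [257.5, 208.7], [290.4, 209.0]]
[[115.1, 182.3], [333.3, 184.1]]
[([180.0, 192.0, 204.0, 216.0], 0.97), ([277.0, 191.0, 299.0, 220.0], 0.81), ([215.0, 193.0, 234.0, 216.0], 0.7), ([147.0, 191.0, 174.0, 215.0], 0.66), ([244.0, 193.0, 268.0, 221.0], 0.55)]
```

View pics/w6.png

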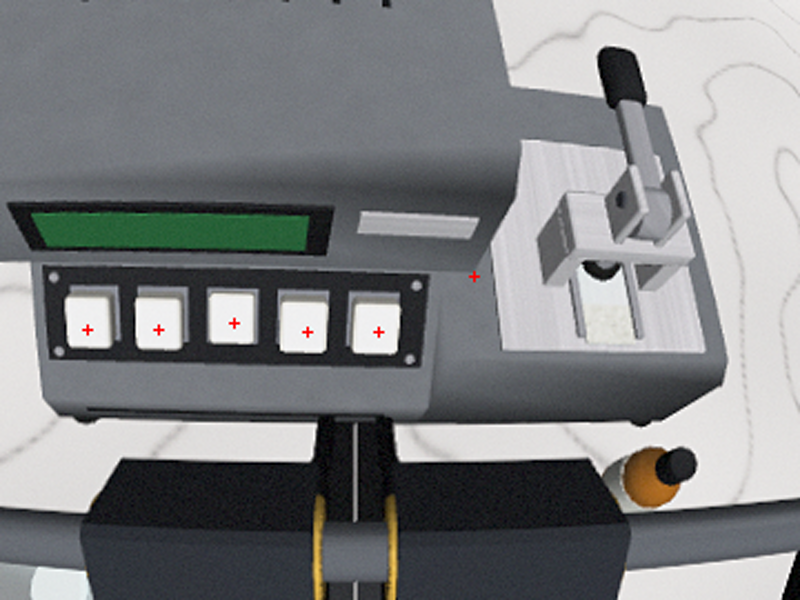

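Keys in this crop are at (90,320), (160,322), (232,317, sunken), (303,327) and (376,327). That is within about 3 mm of my prediction, and slightly higher up the slope. The lever is clearly clamped.

```bash
python3 -c "
from h import *
plan([[-54,-24.5,128],[-25,-29.6,94]],step=40)"
```

```text
t 20.27 photoTCP mm [-94.4 -34.9 191.7] F [-0.3  0.4  1. ] gap 0.0004
tool axes in photo
 [[ 0.771 -0.037  0.636]
 [ 0.041 -0.993 -0.108]
 [ 0.636  0.109 -0.764]]
q [ 0.563  0.67   0.113  0.342 -1.635 -0.945]
[-54.  -24.5 128. ] rows 2 each [-4.5 -9.4 36.6]
[-25.  -29.6  94. ] rows 2 each [ 0.3  0.1 22.5]
```

Request:
arm_command:
  rows:
    - {"x":-4,"y":-9,"z":36,"turn":0}
    - {"x":-4,"y":-9,"z":36,"turn":0}
    - {"x":0,"y":0,"z":0,"turn":0}
    - {"x":0,"y":0,"z":0,"turn":0}

```text
time: 20.78
position: [0.6139, 0.0493, 0.1303]
eef_rot: [-0.305, -0.56, 0.754, -0.156]
ft_force: [-0.1, 0.4, -0.0]
finger_gap: 0.0005
finger_force: 0.0
```

```bash
python3 -c "
from h import *
p,T=show()
r=read_camera('wrist');im=r['color']
K5=[[-11,64,75],[-11,32,75],[-4.6,0,68],[-11,-32,75],[-11,-64,75]]
print('pred',wproj(K5,p,T,r).round(1).tolist())
m=(im.min(2)>185).astype(np.uint8)
n,l,s,c=cv2.connectedComponentsWithStats(m)
for i in range(1,n):
    if 150<s[i,4]<2500: print(s[i],c[i].round(1))
print(sorted((np.round(d['bbox']).tolist(),round(d['confidence'],2)) for d in nets.search_frame('wrist','key_a')))
c=im[:,:,::-1].copy()
for u in wproj(K5,p,T,r): cv2.drawMarker(c,tuple(int(round(v)) for v in u),(0,0,255),cv2.MARKER_CROSS,5)
cv2.imwrite('pics/w7.png',cv2.resize(c[120:330,140:420],(800,600),interpolation=cv2.INTER_CUBIC))
show()
"
```

```text
t 20.77 photoTCP mm [-55.7 -24.8 130.3] F [-0.3 -0.2 -0. ] gap 0.0005
tool axes in photo
 [[ 0.772 -0.036  0.635]
 [ 0.04  -0.994 -0.105]
 [ 0.634  0.107 -0.766]]
q [ 0.515  0.697 -0.007  0.371 -1.481 -0.96 ]
pred [[154.6, 222.5], [195.0, 223.0], [237.1, 218.6], [278.9, 223.4], [319.8, 223.5]]
[223 202  26  28 711] [235.6 215.4]
[142 204  26  29 658] [154.5 218.1]
[181 205  27  29 706] [194.1 218.9]
[264 207  28  28 722] [277.2 220.5]
[305 208  27  28 684] [317.6 221.4]
[  81  308   84   38 1886] [120.9 325.4]
[268 335  23  14 316] [279.  341.5]
[  0 380  26  40 527] [  8.2 406. ]
[534 380  26  40 531] [550.8 406. ]
[377 394  71  15 263] [413.2 400.9]
[([140.0, 201.0, 171.0, 231.0], 0.62), ([183.0, 203.0, 212.0, 233.0], 0.56), ([223.0, 201.0, 250.0, 229.0], 0.68), ([260.0, 204.0, 293.0, 237.0], 0.6), ([300.0, 203.0, 330.0, 236.0], 0.57)]
t 20.88 photoTCP mm [-56.  -25.2 129.8] F [-0.  -0.7  0.7] gap 0.0006
tool axes in photo
 [[ 0.772 -0.036  0.634]
 [ 0.041 -0.994 -0.106]
 [ 0.634  0.108 -0.766]]
q [ 0.516  0.697 -0.007  0.37  -1.481 -0.96 ]
```

View pics/w7.png

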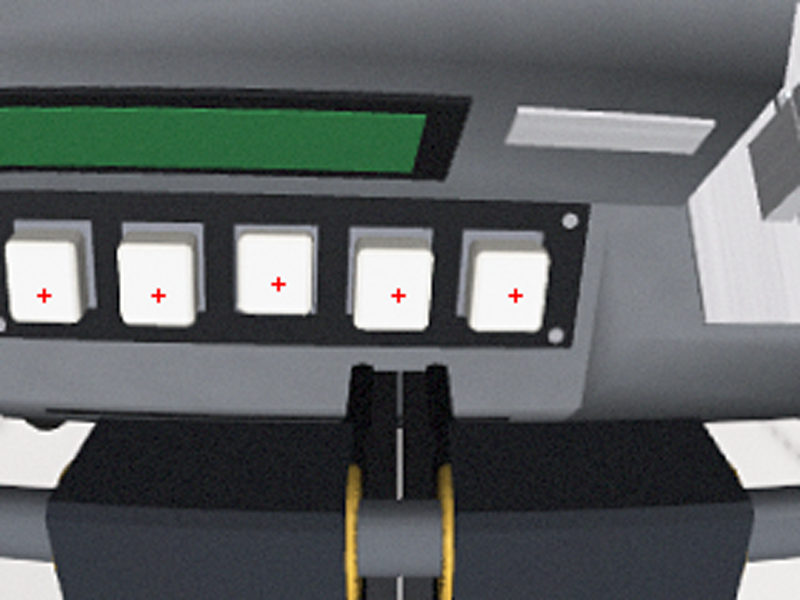

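Key 4 measures about (-8.5,-31,75) in the photometer frame. The push line needs only a 1 mm shift, with contact after about 72 mm along the tool z.

Request:
arm_command:
  rows:
    - {"x":1,"y":-1,"z":25,"turn":0}
    - {"x":0,"y":0,"z":25,"turn":0}
    - {"x":0,"y":0,"z":12,"turn":0}
    - {"x":0,"y":0,"z":4,"turn":0}
    - {"x":0,"y":0,"z":0,"turn":0}

```text
time: 21.5
position: [0.5944, 0.0098, 0.0782]
eef_rot: [-0.307, -0.56, 0.754, -0.155]
ft_force: [0.4, 0.0, 0.2]
finger_gap: 0.0008
finger_force: 0.0
```

Request:
arm_command:
  rows:
    - {"x":0,"y":0,"z":3,"turn":0}
    - {"x":0,"y":0,"z":3,"turn":0}
    - {"x":0,"y":0,"z":2,"turn":0}
    - {"x":0,"y":0,"z":0,"turn":0}

```text
time: 22.0
position: [0.5922, 0.005, 0.0719]
eef_rot: [-0.306, -0.561, 0.754, -0.155]
ft_force: [2.2, 1.1, 2.6]
finger_gap: 0.0005
finger_force: 1.8
```

```bash
python3 -c "
from h import *
show()"
```

```text
t 22.0 photoTCP mm [ -7.  -32.7  71.9] F [-1.7  1.8  2.6] gap 0.0005
tool axes in photo
 [[ 0.771 -0.036  0.636]
 [ 0.043 -0.993 -0.108]
 [ 0.636  0.11  -0.764]]
q [ 0.471  0.712 -0.16   0.408 -1.317 -0.993]
```

Request:
arm_command:
  rows:
    - {"x":0,"y":0,"z":2,"turn":0}
    - {"x":0,"y":0,"z":2,"turn":0}
    - {"x":0,"y":0,"z":0,"turn":0}

```text
time: 22.38
position: [0.5897, 0.0022, 0.0681]
eef_rot: [-0.308, -0.56, 0.753, -0.154]
ft_force: [0.2, 2.0, 1.7]
finger_gap: 0.0007
finger_force: 1.3
```

Request:
arm_command:
  rows:
    - {"x":0,"y":0,"z":2,"turn":0}
    - {"x":0,"y":0,"z":2,"turn":0}
    - {"x":0,"y":0,"z":0,"turn":0}

```text
time: 22.75
position: [0.5893, 0.0009, 0.0666]
eef_rot: [-0.307, -0.56, 0.753, -0.155]
ft_force: [-1.4, 5.6, 6.3]
finger_gap: 0.0007
finger_force: 4.2
```

```bash
python3 -c "
from h import *
show()"
```

```text
t 22.75 photoTCP mm [ -2.2 -34.2  66.6] F [-4.9 -2.9  6.3] gap 0.0007
tool axes in photo
 [[ 0.77  -0.036  0.637]
 [ 0.043 -0.993 -0.108]
 [ 0.636  0.111 -0.763]]
q [ 0.467  0.714 -0.175  0.412 -1.302 -0.998]
```

Request:
arm_command:
  rows:
    - {"x":0,"y":0,"z":2,"turn":0}
    - {"x":0,"y":0,"z":0,"turn":0}

```text
time: 23.0
position: [0.5893, 0.0007, 0.0664]
eef_rot: [-0.306, -0.561, 0.753, -0.156]
ft_force: [-1.7, 10.1, 11.8]
finger_gap: 0.0008
finger_force: 7.4
```

```bash
python3 -c "
from h import *
show()
r=read_camera('wrist');im=r['color']
p,T=show()
for d in (0,9.5,12): print(wproj([[-8.5+.669*d,0,75-.743*d]],p,T,r).round(1))
m=(im.min(2)>185).astype(np.uint8)
n,l,s,c=cv2.connectedComponentsWithStats(m)
for i in range(1,n):
    if 150<s[i,4]<2500 and s[i,1]<340: print(s[i],c[i].round(1))
cv2.imwrite('pics/w8.png',im[:,:,::-1])
"
```

```text
t 23.0 photoTCP mm [ -2.1 -34.2  66.4] F [-9.2 -4.5 11.8] gap 0.0008
tool axes in photo
 [[ 0.77  -0.035  0.637]
 [ 0.043 -0.993 -0.106]
 [ 0.636  0.109 -0.764]]
q [ 0.467  0.713 -0.177  0.413 -1.299 -0.999]
t 23.05 photoTCP mm [ -2.1 -34.2  66.4] F [-8.8 -4.6 11.7] gap 0.0003
tool axes in photo
 [[ 0.77  -0.035  0.636]
 [ 0.043 -0.993 -0.106]
 [ 0.636  0.109 -0.764]]
q [ 0.467  0.713 -0.177  0.413 -1.299 -0.999]
[[216.5 273.9]]
[[217.6 265. ]]
[[217.9 262.8]]
[532 149  17  41 156] [540.6 168.5]
[ 489  193   71   89 1914] [537.8 226.1]
[356 202 112   8 448] [410.  205.1]
[ 506  224   35   50 1059] [524.1 248.2]
[256 245  35  23 247] [267.6 251.4]
[  85  249   37   38 1122] [103.  267.2]
[ 137  252   37   38 1102] [154.1 268.4]
[195 254  39  14 482] [214.2 260.4]
[317 255  37  13 421] [335.  261.1]
[  81  308   84   39 1725] [121.6 328.7]
[268 335  23  14 305] [279.3 341.5]
```

It's on the rigid stop: no more travel, and force went up to about 15 N. Backing off along the push line.

Request:
arm_command:
  rows:
    - {"x":0,"y":0,"z":-5,"turn":0}
    - {"x":0,"y":0,"z":-12,"turn":0}
    - {"x":0,"y":0,"z":-30,"turn":0}
    - {"x":0,"y":0,"z":-40,"turn":0}
    - {"x":0,"y":0,"z":0,"turn":0}

```text
time: 23.68
position: [0.6157, 0.0509, 0.132]
eef_rot: [-0.305, -0.561, 0.754, -0.155]
ft_force: [0.4, 0.8, -0.5]
finger_gap: 0.0006
finger_force: 0.0
```

```bash
python3 -c "
from h import *
show()
r=read_camera('wrist');im=r['color']
p,T=show()
cv2.imwrite('pics/w9.png',cv2.resize(im[120:330,140:480,::-1],(800,494),interpolation=cv2.INTER_CUBIC))
"
```

```text
t 23.68 photoTCP mm [-57.8 -23.6 132. ] F [-0.9  0.1 -0.5] gap 0.0006
tool axes in photo
 [[ 0.772 -0.035  0.634]
 [ 0.041 -0.994 -0.105]
 [ 0.634  0.108 -0.766]]
q [ 0.516  0.699  0.002  0.37  -1.487 -0.957]
t 23.73 photoTCP mm [-56.2 -24.8 130.4] F [ 0.6 -0.7 -0.4] gap 0.0005
tool axes in photo
 [[ 0.771 -0.037  0.636]
 [ 0.042 -0.993 -0.109]
 [ 0.635  0.111 -0.764]]
q [ 0.515  0.699 -0.002  0.369 -1.487 -0.957]
```

View pics/w9.png

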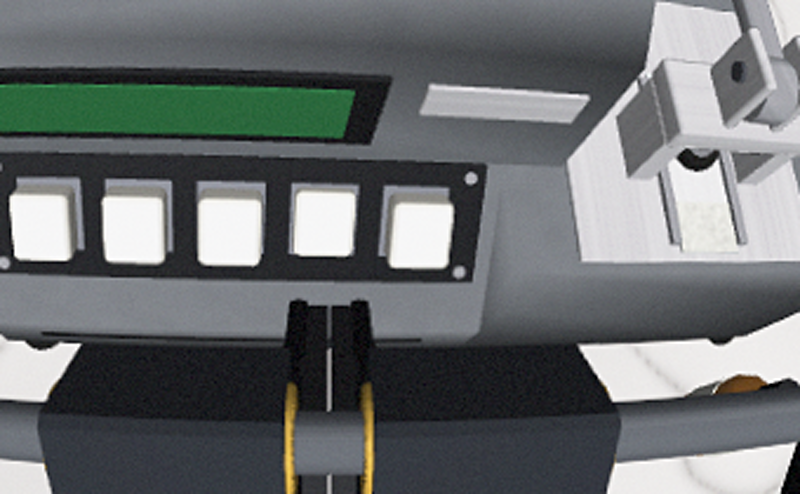

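The fourth key (323,220) is now down and the third (231,230) has popped up. The lever is still clamped and the tool touches nothing, so I'm handing in.

```bash
python3 -c "
from cell import robot
print(robot.finish_job())"
```

```text
the job is handed in; nothing more can be done
None
```

The cam lever is clamped and the fourth key from the left is latched. The third, which was down before, has popped up, and I handed the job in at about 24 s of the 42 s; the one thing outside plan was a single 41 N wrist reading at about 9.5 s, in open space beside the deck when the arm reached a joint limit, probably the sudden stop rather than a touch.

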